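A scoopful of walnuts from the last of the bin

ROBOT

A 7-joint arm with a two-finger parallel gripper is mounted at the origin on a cart in front of the work surface, level with it; the furniture and walls round the work are solid. World frame = base frame: x ahead of the robot, y to its left, z up, the work surface at z = 0. Lengths are in mm, angles in rad, forces in N, time in s.
With the tool pointing down it reaches from about 400 to 900 mm from the base axis. Payload 5.6 kg.
Tool frame: the origin (TCP) lies midway between the tips of the shut fingers; the grasp point (between the pads) lies 19 mm behind it (env.tcp_to_grasp is the distance from the TCP to the grasp point, in mm); z points along the fingers, y is the line along which they close (so a half turn about z gives the same grasp; the last joint's range is limited). The gripper opens to 92 mm and grips with 3 to 60 N. Pads are 20 mm wide; open, the fingers measure 128 mm over their backs; the gripper's body (75 mm by 189 mm) begins 69 mm behind the grasp point.
Start: joints at [-1.213, 0.468, -0.012, 1.603, 0.006, 1.071, -0.056], TCP at [253.641, 598.477, 214.592] pointing down, gripper open.
Joint ranges: [-2.53, 2.53], [-0.31, 2.02], [-1.57, 1.55], [0.28, 2.44], [-1.29, 4.43], [0.15, 1.84], [-2.92, 2.92]. Speed limits (rad/s): [2.57, 2.57, 3.14, 3.14, 3.14, 3.14, 3.14].

INTERFACE

Orientations are given as a unit quaternion [w, x, y, z].
In Python, from station import env, optics, finder gives the robot as it stands. The module is installed in compiled form; this text tells all that it offers.
- The arm moves only by the tool servo_tool, never from a script. Its arguments are lists of equal length, an entry for each row: "travel": the shift along the world's x, y, z in mm, a list of three; "delta_rot": the turn, a rotation vector about the world's x, y, z in degrees, a list of three; "grip": the closure, from 0 (fully open) to 1 (shut). A call has 1 to 5 rows; each row shifts and turns the commanded pose from where the row before left it; what a row does not reach is not made up. A row lasts 1/12 s, in which the tool goes at most 41.7 mm and 7.16 degrees, less where a joint would pass 70% of its speed; a pose out of reach is approached as far as the arm can. A call is refused whole if a number of a shift passes 41.7 or a number of a turn 7.16, either way. A call with a gripper value outside its range is refused whole. The fingers move at their own pace and stop on an object; "grip_force" is the grip in N (left out, the last holds). Time passes only in rows, so rows that do not move let the fingers close. It gives the time, the measured TCP pose, the force, the opening and the grip force at its end, in the units of the state.
- env.get_state(): the state, without advancing time (a new reading comes with each control period).
- optics.grab_frame(name): name is "scene" or "top"; returns a dict with "frame" (420x560x3 uint8, red, green, blue), "z_map" (420x560 float32, mm along the optical axis (not along the pixel's ray), 0 where there is no reading), "vfov" (degrees; the focal length in pixels is half the picture's height over the tangent of half this angle, whatever the lens; pixels are square), "cx", "cy" (the principal point, pixels), "k1" (the pictures are not rectified: a ray, as slopes to the right and down, at radius r is drawn at 1 + k1 r^2 times it, then the intrinsics apply), "world_from_camera" (4x4, takes a point from camera to world coordinates). Camera axes: x right, y up, looking along -z (the intrinsics and any distortion apply to the point x, -y, -z); pixel columns grow to the right and rows downward; lengths in mm; the calibration is good to about 2 mm. A picture is of the moment at which its call begins.
- env.close_job(): hands the job in; it is judged then, once.
Trained networks look in a picture, given as the dict that the camera call returned (one of the last four; its "shot" number tells which), for a name from the list of things; names that differ only in an ending like _2 or _b are one class to them, and where a whole thing is asked for, a point or a joint stands for the part that bears it (a point fixed in the world has none). Each returns a list of dicts, best first, with "confidence" (0 to 1); they miss things now and then, are a little off and sometimes report something else, mostly with a low value. They report only what shows in the picture. A call takes as long as a camera call. They do not tell look-alikes from the thing itself.
- finder.regions_of(picture, label): "region" (420x560 bool, what is visible of it) and "rect" ([centre column, centre row, width, height] in pixels, round what is visible of it).
The state is a dict: "t": time; "qpos": joint angles; "joint_vel": joint speeds; "joint_efforts": joint torques, N m; "eef_pos": TCP position; "ee_rot": TCP orientation; "force": force on the tool from outside, world axes, zero at the start; "torque": the same for the moment, N m; "width": finger opening in mm; "grip_force": force on a finger pad.
Only numpy, scipy, OpenCV 4.12 (cv2) and the standard library are available. Lean on these libraries where they do the work, as an engineer would, in place of code of your own. Each camera call takes 0.05 s, during which the arm holds its last target. There are 200 camera calls.

TASK

Only five walnuts are left in the stoneware bin, and they roll away from the scoop unless a corner of the bin backs them up. With the steel scoop, lift at least three of them out in one scoopful, tip them into the white bowl and leave any others in the bin; then set the scoop down flat on the worktop. Do not touch the walnuts with the fingers, shove the bin along, or disturb the honey jar, the pepper mill or the egg timer.

Things in the scene. Friction and masses are not known exactly. Their poses are not given: they have to be found in the camera images.
- bin: Open rectangular bin of pale glazed stoneware with a clay-brown rim, loose, about 1.6 kg: a level push of more than about 8 N slides it. Outside 240 (x) x 138 (y) x 64 mm high, upright walls 7 mm thick; a lug handle juts out 14 mm just below the rim at each short end. Origin: centre of the underside; x along the length, its +x end roughly to the robot's left; z up.
- bin_floor (a point): Centre of the bin's inner floor, 8 mm above the worktop, axes as the bin's. The glaze is smooth; the floor is level and flat, 226 (x) x 124 (y) mm between the walls, 56 mm below the rim. At the start the walnuts lie between x = -10 mm and the +x end; the 90 mm next to the -x end are clear.
- scoop: Flat-bottomed sheet-steel scoop, 0.16 kg, standing flat on the worktop, with a black handle. Origin: centre of the underside of its floor; x towards the open mouth, y to its left, z up. Floor 88 mm long (x) and 77 wide, 2.5 thick; side walls 2.5 thick, 39 mm high from the back to x = -22, then sloping down to 8 mm at x = +40; back wall 39 mm high at x = -44.
- scoop_lip (a point): Middle of the scoop's straight front lip, on the underside: 44 mm ahead of the scoop's origin, axes as the scoop's. The floor thins to 1.6 mm here.
- scoop_in (a point): Middle of the space inside the scoop, 20 mm above its origin, axes as the scoop's. A walnut rides in the scoop when its centre is within 50 mm of this point.
- scoop_grip (a point): Middle of the scoop's black grip, at (-93, 0, 88) mm in the scoop's frame, axes as the scoop's. The grip is a straight bar 84 mm long, 16 mm wide (y) and 20 mm thick, rising backwards from the back wall at 50 degrees to the scoop's floor: its direction is (-0.643, 0, 0.766). A thin hanging ring stands beyond its top end.
- walnut_1: Walnut 1 of five in its shell, brown, about 35 mm long and 32 mm thick, 13 g, rolls when pushed; starts in the bin. Origin: its centre, so it lies about 16 mm above what it lies on. x runs along its length.
- walnut_2: Walnut 2 of five in its shell, brown, about 35 mm long and 32 mm thick, 13 g, rolls when pushed; starts in the bin. Origin: its centre, so it lies about 16 mm above what it lies on. x runs along its length.
- walnut_3: Walnut 3 of five in its shell, brown, about 35 mm long and 32 mm thick, 13 g, rolls when pushed; starts in the bin. Origin: its centre, so it lies about 16 mm above what it lies on. x runs along its length.
- walnut_4: Walnut 4 of five in its shell, brown, about 35 mm long and 32 mm thick, 13 g, rolls when pushed; starts in the bin. Origin: its centre, so it lies about 16 mm above what it lies on. x runs along its length.
- walnut_5: Walnut 5 of five in its shell, brown, about 35 mm long and 32 mm thick, 13 g, rolls when pushed; starts in the bin. Origin: its centre, so it lies about 16 mm above what it lies on. x runs along its length.
- bowl: White china bowl, loose, 114 mm across the rim, 51 mm high, the inside about 106 mm across at the rim with a floor about 9 mm above the worktop. Origin: centre of the underside, z up.
- bowl_in (a point): Middle of the space inside the bowl, 30 mm above its underside. A walnut counts as in the bowl when its centre is within 50 mm of this point. Mind what is above: a wall cabinet hangs beyond the bowl and the scoop, its front 0.60 m ahead of the robot's base, its underside 0.46 m above the worktop, so the hand cannot lean far away from the robot here.
- honey_jar: Bystander: honey jar with a black lid, 63 mm across, 94 mm high. Origin: centre of the underside.
- pepper_mill: Bystander: dark wooden pepper mill, 52 mm across, 140 mm high. Origin: centre of the underside.
- egg_timer: Bystander: egg timer with a red dial top, 61 mm across, 56 mm high. Origin: centre of the underside.
Mind the look-alikes: they are no part of the job. What is shaped like the bowl but yellow is not meant.

How it is judged (in metres and radians):
On the way:
1. at least three walnuts ride together in the scoop, the whole scoop higher than the rim of the bin (height (world z) of each of scoop_lip, scoop above 0.07 m and (distance between each of walnut_1, walnut_2, walnut_3 and scoop_in below 0.05 m or distance between each of walnut_1, walnut_2, walnut_4 and scoop_in below 0.05 m or distance between each of walnut_1, walnut_2, walnut_5 and scoop_in below 0.05 m or distance between each of walnut_1, walnut_3, walnut_4 and scoop_in below 0.05 m or distance between each of walnut_1, walnut_3, walnut_5 and scoop_in below 0.05 m or distance between each of walnut_1, walnut_4, walnut_5 and scoop_in below 0.05 m or distance between each of walnut_2, walnut_3, walnut_4 and scoop_in below 0.05 m or distance between each of walnut_2, walnut_3, walnut_5 and scoop_in below 0.05 m or distance between each of walnut_2, walnut_4, walnut_5 and scoop_in below 0.05 m or distance between each of walnut_3, walnut_4, walnut_5 and scoop_in below 0.05 m)), for 0.2 s.
At the end, for the whole second after the job is handed in: At least three walnuts lie in the bowl (centre within 50 mm of bowl_in), every other one in bowl or bin, all at rest; bowl and bin upright on the worktop; the scoop released and at rest, flat on the worktop itself (within 5 mm and 0.1 rad) ((distance between each of walnut_1, walnut_2, walnut_3 and bowl_in below 0.05 m or distance between each of walnut_1, walnut_2, walnut_4 and bowl_in below 0.05 m or distance between each of walnut_1, walnut_2, walnut_5 and bowl_in below 0.05 m or distance between each of walnut_1, walnut_3, walnut_4 and bowl_in below 0.05 m or distance between each of walnut_1, walnut_3, walnut_5 and bowl_in below 0.05 m or distance between each of walnut_1, walnut_4, walnut_5 and bowl_in below 0.05 m or distance between each of walnut_2, walnut_3, walnut_4 and bowl_in below 0.05 m or distance between each of walnut_2, walnut_3, walnut_5 and bowl_in below 0.05 m or distance between each of walnut_2, walnut_4, walnut_5 and bowl_in below 0.05 m or distance between each of walnut_3, walnut_4, walnut_5 and bowl_in below 0.05 m) and (distance between walnut_1 and bowl_in below 0.05 m or (x of walnut_1 in the frame of bin between -0.116 and 0.116 m and y of walnut_1 in the frame of bin between -0.065 and 0.065 m and z of walnut_1 in the frame of bin between 0 and 0.064 m)) and (distance between walnut_2 and bowl_in below 0.05 m or (x of walnut_2 in the frame of bin between -0.116 and 0.116 m and y of walnut_2 in the frame of bin between -0.065 and 0.065 m and z of walnut_2 in the frame of bin between 0 and 0.064 m)) and (distance between walnut_3 and bowl_in below 0.05 m or (x of walnut_3 in the frame of bin between -0.116 and 0.116 m and y of walnut_3 in the frame of bin between -0.065 and 0.065 m and z of walnut_3 in the frame of bin between 0 and 0.064 m)) and (distance between walnut_4 and bowl_in below 0.05 m or (x of walnut_4 in the frame of bin between -0.116 and 0.116 m and y of walnut_4 in the frame of bin between -0.065 and 0.065 m and z of walnut_4 in the frame of bin between 0 and 0.064 m)) and (distance between walnut_5 and bowl_in below 0.05 m or (x of walnut_5 in the frame of bin between -0.116 and 0.116 m and y of walnut_5 in the frame of bin between -0.065 and 0.065 m and z of walnut_5 in the frame of bin between 0 and 0.064 m)) and linear speed of each of walnut_1, walnut_2, walnut_3, walnut_4, walnut_5 below 0.05 m/s and angle between each of bowl, scoop's own z axis and vertical below 0.1 rad and height (world z) of each of bowl, scoop below 0.005 m and angle between bin's own z axis and vertical below 0.05 rad and linear speed of scoop below 0.02 m/s); the robot touches nothing.
It fails at once if the fingers touch a walnut (contact force between the fingers and walnut_1 above 0.3 N or contact force between the fingers and walnut_2 above 0.3 N or contact force between the fingers and walnut_3 above 0.3 N or contact force between the fingers and walnut_4 above 0.3 N or contact force between the fingers and walnut_5 above 0.3 N).
It fails at once if the bin is shoved more than 25 mm (distance of bin from where it was at the start of the episode above 0.025 m).
It fails at once if the honey jar, the pepper mill or the egg timer is moved more than 30 mm or tipped (distance of any of honey_jar, pepper_mill, egg_timer from where it was at the start of the episode above 0.03 m or angle between any of honey_jar, pepper_mill, egg_timer's own z axis and vertical above 0.3 rad).
It also fails if it takes over 58 s, if anything falls off the work surface, if the arm or the gripper's body presses on something with over 40 N, if the wrist force passes 120 N, or if a joint passes its speed limit or range.

## Working session

There is one attempt and no reset: what is moved stays moved. The work goes in short steps, Python scripts to look and compute and a tool call to move; the robot and the scene stay as the last step left them, time stands still between calls to the robot, and variables do not carry over. Pictures are saved under pics/ and viewed, at most 10 in all, crops included, and the job is handed in when it is done.

Besides the shell and the picture viewer there is one more tool, called after "Request:" as name(argument=value, ...) on one line, values as JSON. servo_tool: Moves the arm, as the interface text tells. Its arguments: {"type":"object","properties":{"travel":{"type":"array","items":{"type":"array","items":{"type":"number"}}},"delta_rot":{"type":"array","items":{"type":"array","items":{"type":"number"}}},"grip":{"type":"array","items":{"type":"number"}},"grip_force":{"type":"number"}},"required":["travel","delta_rot","grip"]}

```bash
mkdir -p pics
cat > h.py <<'E'
import numpy as np, cv2
from station import env, optics, finder
def pts(p):
    H,W=p["z_map"].shape; f=H/2/np.tan(np.radians(p["vfov"])/2)
    K=np.array([[f,0,p["cx"]],[0,f,p["cy"]],[0,0,1.]])
    v,u=np.mgrid[:H,:W].astype(np.float64)
    s=np.stack([(u-p["cx"])/f,(v-p["cy"])/f],-1)
    # undo r_d = r(1+k1 r^2)
    n=s.copy()
    for _ in range(20): n=s/(1+p["k1"]*(n**2).sum(-1,keepdims=True))
    z=p["z_map"]; c=np.stack([n[...,0]*z,-n[...,1]*z,-z,np.ones_like(z)],-1)
    w=c@np.array(p["world_from_camera"]).T
    w=w[...,:3]; w[z==0]=np.nan
    return w
def save(p,name): cv2.imwrite("pics/"+name,p["frame"][...,::-1])
E
cat > a.py <<'E'
from h import *
print({k:np.round(v,3) if not isinstance(v,dict) else v for k,v in env.get_state().items()}, env.tcp_to_grasp)
ims=[]
for n in ["scene","top"]:
    p=optics.grab_frame(n); w=pts(p); ims.append(p["frame"]); np.save(n+".npy",w); np.save(n+"_rgb.npy",p["frame"])
    print(n,p["vfov"],p["k1"],np.round(p["world_from_camera"],2).tolist())
    for l in ["bin","scoop","scoop_grip","walnut_1","bowl","honey_jar","pepper_mill","egg_timer"]:
        for r in finder.regions_of(p,l)[:6]:
            q=w[r["region"]]; q=q[~np.isnan(q[:,0])]
            if len(q)<5: continue
            print(l,round(r["confidence"],2),np.round(r["rect"]),len(q),"med",np.round(np.median(q,0)),"lo",np.round(np.percentile(q,2,axis=0)),"hi",np.round(np.percentile(q,98,axis=0)))
    save(p,n+"0.png")
E
python3 a.py
```

```text
{'t': np.float64(0.0), 'qpos': array([-1.213,  0.468, -0.012,  1.604,  0.006,  1.071, -0.056]), 'joint_vel': array([-0.   ,  0.   ,  0.002, -0.   ,  0.001,  0.001,  0.001]), 'joint_efforts': array([ 1.0000e-03, -5.2058e+01, -1.2000e-02, -2.4373e+01, -5.7000e-02,
        1.8000e-02,  0.0000e+00]), 'eef_pos': array([253.426, 597.93 , 213.667]), 'ee_rot': array([-0.   ,  0.199,  0.98 , -0.001]), 'force': array([-0.039,  0.056, -0.239]), 'torque': array([ 0.006, -0.013,  0.03 ]), 'grip_force': np.float64(0.0), 'width': np.float64(91.808)} 18.700000000000003
scene 52.72297209338594 -0.12619099567252726 [[0.74, 0.34, -0.58, -331.45], [-0.67, 0.34, -0.66, -1092.01], [-0.02, 0.88, 0.48, 668.09], [0.0, 0.0, 0.0, 1.0]]
bin 0.75 [235. 178.  75.  46.] 2102 med [428.  58.  38.] lo [355. -56.   2.] hi [513. 194.  66.]
scoop 0.97 [267. 206.  46.  36.] 676 med [ 370. -208.   20.] lo [ 333. -287.   -1.] hi [ 471. -116.  120.]
scoop 0.34 [235. 178.  74.  46.] 2009 med [425.  58.  39.] lo [356. -57.   5.] hi [509. 193.  65.]
scoop_grip 0.58 [267. 206.  48.  30.] 627 med [ 369. -208.   23.] lo [ 333. -2
[... 2359 characters left out ...]
 lo [445. 147.   5.] hi [478. 177.  41.]
walnut_1 0.39 [256. 240.  56.  30.] 1004 med [ 375. -175.    4.] lo [ 335. -279.   -3.] hi [ 411. -125.  119.]
bowl 0.81 [431. 209.  40.  40.] 1250 med [ 425. -731.   18.] lo [ 369. -775.    5.] hi [ 473. -668.   52.]
bowl 0.76 [301. 245.  41.  40.] 1295 med [ 351. -348.   17.] lo [ 297. -398.    5.] hi [ 398. -294.   52.]
honey_jar 0.84 [274. 171.  20.  32.] 480 med [ 543. -275.   92.] lo [ 522. -301.   25.] hi [ 578. -248.   97.]
pepper_mill 0.59 [234. 178.  25.  26.] 406 med [ 536. -160.   89.] lo [ 522. -181.   -0.] hi [ 590. -133.  138.]
egg_timer 0.58 [272. 275.  20.  24.] 356 med [ 259. -252.   49.] lo [ 234. -279.   32.] hi [ 287. -226.   58.]
```

Run:
```python
import numpy as np,cv2
a=np.load("top_rgb.npy")[140:310,90:470]; b=np.load("scene_rgb.npy")[120:310,180:470]
cv2.imwrite("pics/v1.png",cv2.resize(a[...,::-1],None,fx=2.1,fy=2.1,interpolation=cv2.INTER_CUBIC)); cv2.imwrite("pics/v2.png",cv2.resize(b[...,::-1],None,fx=2.7,fy=2.7,interpolation=cv2.INTER_CUBIC))
```

```text
(no output)
```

View pics/v1.png

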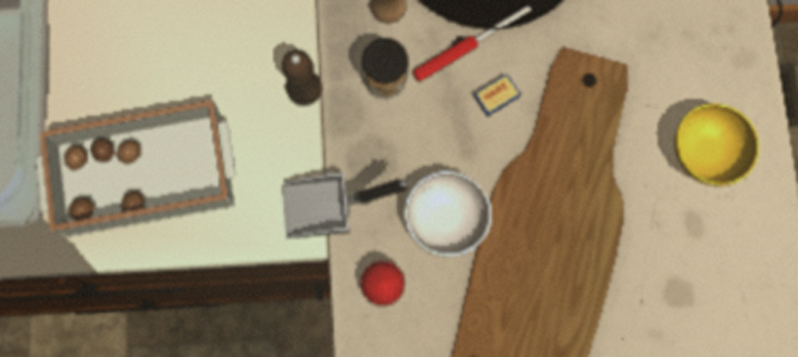

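View pics/v2.png

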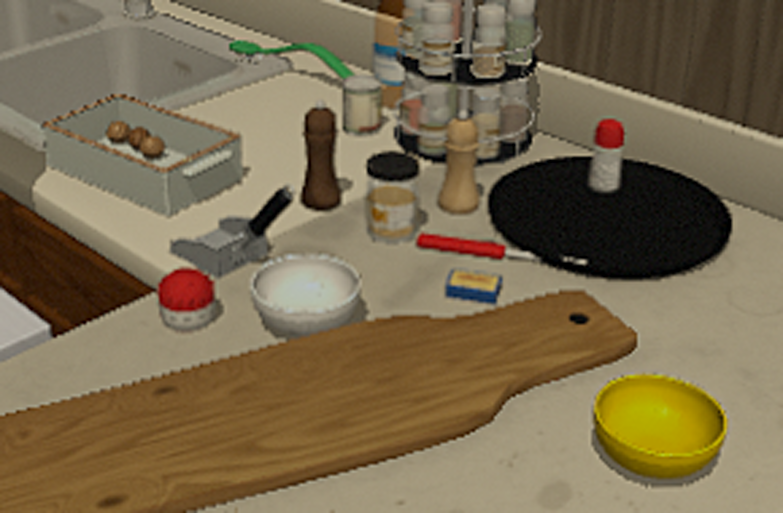

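The top view shows the bin at left with five walnuts: a row of three along the far wall and two near the robot. The scoop is at (315,205), its mouth facing the bin and its handle pointing right towards the white bowl at (447,212). The egg timer is the red top at (383,283), and the honey jar and mill stand behind. The scene view agrees. Next I fit the poses.

```bash
cat > b.py <<'E'
import numpy as np,cv2
def get(n):
    w=np.load(n+".npy").reshape(-1,3); c=np.load(n+"_rgb.npy").reshape(-1,3).astype(int); k=~np.isnan(w[:,0]); return w[k],c[k]
def box(w,lo,hi): return ((w>=lo)&(w<=hi)).all(1)
for n in ["scene","top"]:
    w,c=get(n)
    k=box(w,[340,-75,56],[530,215,74]); q=w[k].astype(np.float32)
    r=cv2.minAreaRect(q[:,:2]); print(n,"binrim",r,"z",np.median(q[:,2]))
    k=box(w,[375,-40,0],[500,180,16]); print(" floor z",np.median(w[k,2]))
    q=w[box(w,[320,-215,28],[425,-100,45])].astype(np.float32)
    if len(q)>4: print(" scoop walls",len(q),cv2.minAreaRect(q[:,:2]),q[:,2].max())
    q=w[box(w,[325,-215,-8],[425,-100,45])]
    q2=w[box(w,[300,-300,-8],[460,-100,7])]
    # handle: dark
    k=box(w,[330,-300,40],[470,-190,135])&(c.max(1)<75); q=w[k]; print(" handle",len(q),np.median(q,0))
    # line fit
    m=q.mean(0); u=np.linalg.svd(q-m)[2][0]; t=(q-m)@u; print("  dir",u.round(3),"ends",(m+u*t.min()).round(1),(m+u*t.max()).round(1))
    q=w[box(w,[280,-410,44],[410,-280,58])].astype(np.float32); print(" bowl rim",cv2.minEnclosingCircle(q[:,:2]))
    k=box(w,[310,-225,-15],[430,-95,45]); d=w[k]; print(" table z",np.median(w[box(w,[300,-100,-15],[340,-60,15]),2]))
    np.save(n+"_scp.npy",np.hstack([d,c[k]]))
E
python3 b.py
python3 - <<'E'
import numpy as np
d=np.load('top_scp.npy')
# colour print: grey levels
g=d[:,3:]; s=g.max(1)-g.min(1)
k=(s<22)&(g.mean(1)>70)
import cv2
q=d[k,:3].astype(np.float32); print(len(q),cv2.minAreaRect(q[:,:2]),np.percentile(q,[1,50,99],axis=0).round(1))
for h in (2,6,15,25): 
  kk=q[:,2]>h; print(h,kk.sum(),cv2.minAreaRect(q[kk][:,:2]))
E
```

```text
Traceback (most recent call last):
  File "b.py", line 8, in <module>
    r=cv2.minAreaRect(q[:,:2]); print(n,"binrim",r,"z",np.median(q[:,2]))
cv2.error: OpenCV(4.12.0) /io/opencv/modules/imgproc/src/convhull.cpp:143: error: (-215:Assertion failed) total >= 0 && (depth == CV_32F || depth == CV_32S) in function 'convexHull'

Traceback (most recent call last):
FileNotFoundError: [Errno 2] No such file or directory: 'top_scp.npy'
```

Slices need to be made contiguous.

```bash
sed -i 's/q\[:,:2\]/q[:,:2].copy()/g' b.py; python3 b.py
python3 - <<'E'
import numpy as np
d=np.load('top_scp.npy')
g=d[:,3:]; s=g.max(1)-g.min(1)
k=(s<22)&(g.mean(1)>70)
import cv2
q=d[k,:3].astype(np.float32); print(len(q),cv2.minAreaRect(q[:,:2].copy()),np.percentile(q,[1,50,99],axis=0).round(1))
for h in (2,6,15,25): 
  kk=q[:,2]>h; print(h,kk.sum(),cv2.minAreaRect(q[kk][:,:2].copy()))
E
```

```text
scene binrim ((435.30291748046875, 68.90638732910156), (143.27723693847656, 252.7325897216797), 6.881563186645508) z 62.117867
 floor z 7.8312956282345
 scoop walls 89 ((373.9902648925781, -183.96795654296875), (84.2818832397461, 57.61808776855469), 8.791048049926758) 41.98222
 handle 129 [ 370.16825752 -258.9173496    88.26088997]
  dir [-0.026  0.628 -0.777] ends [ 371.7 -289.7  125.3] [ 368.9 -222.7   42.3]
 bowl rim ((347.1738586425781, -345.39892578125), 59.85780334472656)
 table z -0.9002168317156247
top binrim ((437.33599853515625, 71.67073822021484), (140.52487182617188, 264.74774169921875), 6.731052398681641) z 63.347313
 floor z 7.77791874773925
 scoop walls 104 ((373.70111083984375, -182.2089385986328), (79.673095703125, 64.07034301757812), 4.160791397094727) 43.252747
 handle 118 [ 374.44030411 -255.39804419   99.20299463]
  dir [-0.014 -0.66   0.751] ends [ 375.5 -221.8   57.4] [ 374.2 -280.5  124.2]
 bowl rim ((347.45208740234375, -345.72467041015625), 57.79901123046875)
 table z -1.0212181535868012
866 ((378.3859558105469, -173.0522918701172), (90.07164764404297, 102.61701965332031), 3.6033458709716797) [[ 334.5 -212.2   -4.8]
 [ 377.8 -167.8    2.9]
 [ 422.  -122.8   42.4]]
2 527 ((378.2395324707031, -173.01156616210938), (88.65335845947266, 101.54227447509766), 1.4771955013275146)
6 215 ((373.0859069824219, -170.78436279296875), (79.37336730957031, 94.97883605957031), 0.4246531128883362)
15 158 ((373.5997314453125, -172.56692504882812), (79.3997802734375, 91.6297836303711), 1.4771955013275146)
25 118 ((373.4564208984375, -181.92242431640625), (78.7243423461914, 73.00971984863281), 1.8512722253799438)
```

Request:
servo_tool(travel=[[20,-33,2],[20,-33,2],[20,-33,2],[20,-33,2],[20,-33,2]], delta_rot=[[0,0,-3],[0,0,-3],[0,0,-3],[0,0,-3],[0,0,-3]], grip=[0,0,0,0,0], grip_force=50)

```text
t: 1.32
eef_pos: [354.3, 431.9, 224.9]
ee_rot: [0.0, 0.326, 0.945, 0.0]
force: [-0.1, 0.6, 0.4]
width: 91.7
grip_force: 0.0
```

Request:
servo_tool(travel=[[20,-33,0],[20,-33,0],[20,-33,0],[20,-33,0],[6,-37,0]], delta_rot=[[0,0,-3],[0,0,-3],[0,0,-3],[0,0,-3],[0,0,-3]], grip=[0,0,0,0,0])

```text
t: 1.73
eef_pos: [442.2, 262.9, 225.0]
ee_rot: [0.001, 0.448, 0.894, 0.001]
force: [1.6, 0.2, -0.1]
width: 91.7
grip_force: 0.0
```

Request:
servo_tool(travel=[[6,-37,0],[6,-37,0],[6,-37,0],[6,-37,0],[6,-37,0]], delta_rot=[[0,0,-3],[0,0,-3],[0,0,-3],[0,0,-3],[0,0,-3]], grip=[0,0,0,0,0])

```text
t: 2.15
eef_pos: [469.7, 77.8, 225.0]
ee_rot: [0.0, 0.56, 0.829, 0.0]
force: [1.1, 0.6, 0.2]
width: 92.0
grip_force: 0.0
```

Request:
servo_tool(travel=[[0,-37,0],[0,-37,0],[-15,-37,0],[-15,-37,0],[-15,-37,0]], delta_rot=[[0,0,-3],[0,0,-3],[0,0,-3],[0,0,-3],[0,0,-3]], grip=[0,0,0,0,0])

```text
t: 2.57
eef_pos: [423.9, -107.2, 224.8]
ee_rot: [0.0, 0.663, 0.748, 0.0]
force: [0.7, -0.2, 0.2]
width: 92.1
grip_force: 0.0
```

Request:
servo_tool(travel=[[-13,-38,0],[-13,-38,0],[-13,-38,0],[-12,-38,0],[0,0,-30]], delta_rot=[[0,0,-3],[0,0,-3],[0,0,0],[0,0,0],[0,0,0]], grip=[0,0,0,0,0])

```text
t: 2.98
eef_pos: [374.3, -266.5, 199.2]
ee_rot: [0.006, 0.704, 0.71, 0.001]
force: [1.6, -0.4, -0.1]
width: 91.9
grip_force: 0.0
```

Run:
```python
from h import *
p=optics.grab_frame("top"); cv2.imwrite("pics/v3.png",cv2.resize(p["frame"][180:310,190:350,::-1],None,fx=4,fy=4,interpolation=cv2.INTER_CUBIC))
```

```text
(no output)
```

View pics/v3.png

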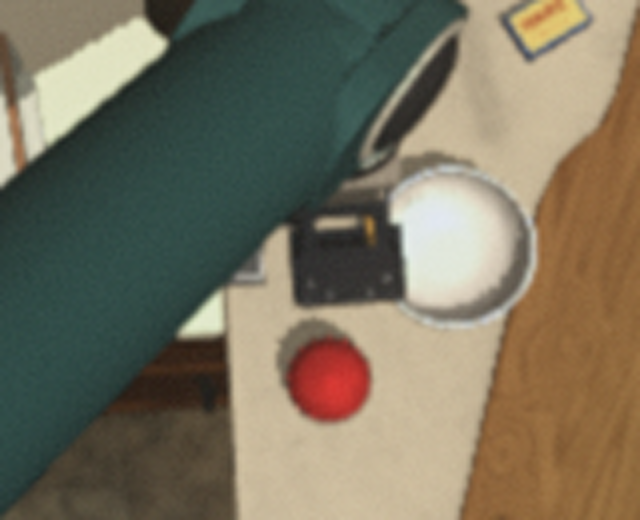

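The arm hides the scoop from above; the gripper sits at (345,255) beside the bowl, clear of the egg timer. I'll descend and close.

Request:
servo_tool(travel=[[-1,2,-36],[0,2,-36],[0,2,-36],[0,0,-20],[0,0,0]], delta_rot=[[0,0,0],[0,0,0],[0,0,0],[0,0,0],[0,0,0]], grip=[0,0,0,0,0])

```text
t: 3.45
eef_pos: [370.2, -249.3, 63.4]
ee_rot: [-0.004, 0.7, 0.714, -0.001]
force: [-0.4, 0.8, -0.2]
width: 92.0
grip_force: 0.0
```

Request:
servo_tool(travel=[[0,0,0],[0,0,0],[0,0,0],[0,0,0],[0,0,0]], delta_rot=[[0,0,0],[0,0,0],[0,0,0],[0,0,0],[0,0,0]], grip=[1,1,1,1,1], grip_force=50)

```text
t: 3.87
eef_pos: [373.6, -251.7, 67.8]
ee_rot: [0.001, 0.701, 0.714, 0.001]
force: [0.4, 0.5, -0.1]
width: 60.6
grip_force: 0.0
```

Request:
servo_tool(travel=[[0,0,0],[0,0,0],[0,0,0],[0,0,0],[0,0,0]], delta_rot=[[0,0,0],[0,0,0],[0,0,0],[0,0,0],[0,0,0]], grip=[1,1,1,1,1])

```text
t: 4.28
eef_pos: [372.6, -251.5, 66.6]
ee_rot: [0.0, 0.701, 0.713, -0.0]
force: [0.5, 0.0, 0.2]
width: 27.3
grip_force: 0.0
```

Run:
```python
from h import *
p=optics.grab_frame("scene"); cv2.imwrite("pics/v4.png",cv2.resize(p["frame"][90:270,180:380,::-1],None,fx=3.2,fy=3.2,interpolation=cv2.INTER_CUBIC))
s=env.get_state(); print(s["eef_pos"],s["width"],s["qpos"].round(2))
```

```text
[ 372.66463185 -251.55658528   66.58456998] 23.43287717785619 [ 0.02  0.41  0.59  2.22 -0.4   0.61  0.93]
```

View pics/v4.png

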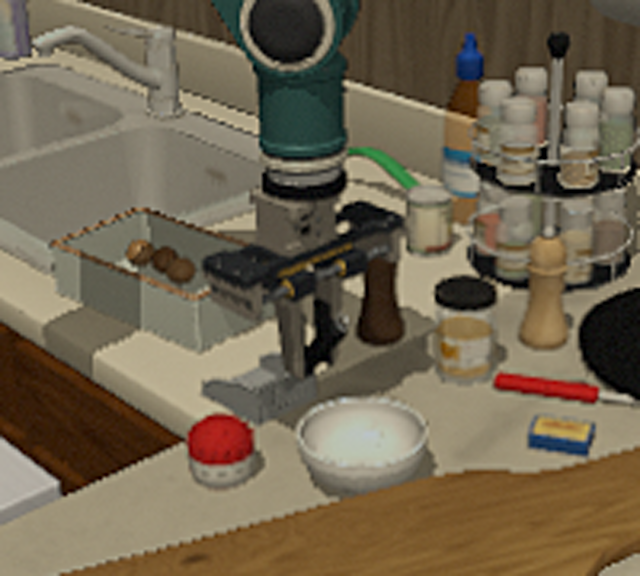

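The open fingers straddle the black handle at (325,340) and the bin is unobstructed. I'll finish closing, then lift.

Request:
servo_tool(travel=[[0,-4,1],[0,0,0],[0,0,0],[0,0,0],[0,0,0]], delta_rot=[[0,0,0],[0,0,0],[0,0,0],[0,0,0],[0,0,0]], grip=[0.85,1,1,1,1], grip_force=60)

```text
t: 4.75
eef_pos: [372.5, -255.6, 67.5]
ee_rot: [-0.0, 0.701, 0.713, -0.0]
force: [-0.1, 0.4, -1.4]
width: 15.3
grip_force: 59.6
```

Request:
servo_tool(travel=[[0,0,0],[0,0,0],[0,0,10],[0,0,15],[0,0,25]], delta_rot=[[0,0,0],[0,0,0],[0,0,0],[0,0,0],[0,0,0]], grip=[1,1,1,1,1])

```text
t: 5.17
eef_pos: [371.1, -254.8, 117.2]
ee_rot: [-0.002, 0.701, 0.713, -0.001]
force: [0.9, -0.5, -1.1]
width: 15.7
grip_force: 59.6
```

Request:
servo_tool(travel=[[0,0,30],[0,0,30],[0,0,30],[0,0,20],[0,0,0]], delta_rot=[[0,0,0],[0,0,0],[0,0,0],[0,0,0],[0,0,0]], grip=[1,1,1,1,1])

```text
t: 5.58
eef_pos: [374.6, -256.9, 231.8]
ee_rot: [0.003, 0.701, 0.713, 0.002]
force: [1.2, -0.9, -1.3]
width: 15.9
grip_force: 59.6
```

```bash
cat > sc.py <<'E'
from h import *
def quatR(q):
    from scipy.spatial.transform import Rotation as R
    return R.from_quat([q[1],q[2],q[3],q[0]]).as_matrix()
s=env.get_state(); T=quatR(s["ee_rot"]); g=s["eef_pos"]-18.7*T[:,2]
print("grasp",g.round(1),"toolz",T[:,2].round(3),"tooly",T[:,1].round(3),s["width"],s["grip_force"],s["force"].round(1),s["t"])
for n in ["scene","top"]:
    p=optics.grab_frame(n); w=pts(p)
    for r in finder.regions_of(p,"scoop")[:3]:
        q=w[r["region"]]; q=q[~np.isnan(q[:,0])]
        print(n,round(r["confidence"],2),len(q),"lo",np.percentile(q,3,axis=0).round(),"hi",np.percentile(q,97,axis=0).round())
    # grey floor of scoop: local cloud relative to grasp
    d=w.reshape(-1,3); c=p["frame"].reshape(-1,3).astype(int); k=(abs(d-[g[0],g[1]+92,g[2]-70])<[48,55,45]).all(1)&((c.max(1)-c.min(1))<25)&(d[:,2]>g[2]-112)
    d=d[k]; 
    if len(d)>20:
        print(" cloud",len(d),"lo",np.percentile(d,1,axis=0).round(1),"hi",np.percentile(d,99,axis=0).round(1)); np.save(n+"_c.npy",d-g)
        m=(abs(d[:,0]-g[0])<30)&(d[:,1]>g[1]+55)
        f=d[m]; A=np.c_[f[:,1],np.ones(len(f))]
        if len(f)>8:
            for _ in range(4):
                co=np.linalg.lstsq(A,f[:,2],rcond=None)[0]; r=abs(A@co-f[:,2]); A,f=A[r<6],f[r<6]
            print("  floor slope dz/dy deg",np.degrees(np.arctan(co[0])).round(2),"z at g+93:",(co[0]*(g[1]+93)+co[1]-g[2]).round(1),len(f),"ymax",(f[:,1].max()-g[1]).round(1))
    save(p,n+"_last.png")
E
python3 sc.py
```

```text
grasp [ 374.5 -256.8  250.5] toolz [ 0.008 -0.002 -1.   ] tooly [1.    0.018 0.008] 15.920094073317983 59.603315591812134 [ 1.2 -0.9 -1.3] 5.5833
scene 0.69 627 lo [ 333. -290.  166.] hi [ 410. -137.  285.]
 cloud 454 lo [ 331.7 -217.3  164.7] hi [ 410.6 -129.9  205.4]
```

Request:
servo_tool(travel=[[16,34,0],[16,34,0],[16,34,0],[16,34,0],[16,35,0]], delta_rot=[[0,0,5.8],[-6.62,-0.79,0],[-6.62,-0.79,0],[-6.62,-0.79,0],[0,0,0]], grip=[1,1,1,1,1])

```text
t: 6.2
eef_pos: [432.3, -118.0, 224.1]
ee_rot: [0.079, 0.66, 0.742, -0.085]
force: [0.1, -0.0, -2.2]
width: 15.7
grip_force: 59.8
```

Request:
servo_tool(travel=[[16,35,0],[0,0,-12],[0,0,-11],[0,0,0],[0,0,0]], delta_rot=[[0,0,0],[0,0,0],[0,0,0],[0,0,0],[0,0,0]], grip=[1,1,1,1,1])

```text
t: 6.62
eef_pos: [449.1, -85.2, 201.6]
ee_rot: [0.078, 0.66, 0.742, -0.085]
force: [-0.1, 0.1, -1.3]
width: 15.5
grip_force: 59.8
```

```bash
cat > bn.py <<'E'
from h import *
from scipy.spatial.transform import Rotation as R
C=np.array([437,71,0.]);a=np.radians(96.8);ex=np.array([np.cos(a),np.sin(a),0]);ey=np.array([-ex[1],ex[0],0]);B=np.c_[ex,ey,[0,0,1]]
def tob(w): return (w-C)@B
def tool():
    s=env.get_state(); q=s["ee_rot"]; T=R.from_quat([q[1],q[2],q[3],q[0]]).as_matrix(); g=s["eef_pos"]-18.7*T[:,2]
    print("t",round(float(s["t"]),2),"tcp",s["eef_pos"].round(1),"g_bin",tob(g).round(1),"toolz_bin",(T[:,2]@B).round(3),"tooly_bin",(T[:,1]@B).round(3),"F_bin",(s["force"]@B).round(1),"q",s["qpos"].round(2),"w",round(float(s["width"]),1))
    # scoop frame predicted: z_s=-toolz nominal
    zs=-T[:,2]; ys=-T[:,1]; xs=np.cross(ys,zs)
    lip=g+134*xs-86*zs; bk=g+46*xs-86*zs
    print(" pred lip_bin",tob(lip).round(1),"back",tob(bk).round(1),"pitchdown",np.degrees(np.arcsin(-xs[2])).round(1)); return g,xs,ys,zs
E
python3 - <<'E'
from bn import *
tool()
ims=[]
for n in ["scene","top"]:
    p=optics.grab_frame(n); w=pts(p)
    for r in finder.regions_of(p,"walnut_1")[:7]:
        q=w[r["region"]]; q=q[~np.isnan(q[:,0])]
        if len(q)>5: print(n,"nut",round(r["confidence"],2),len(q),tob(np.median(q,0)).round())
    sl=(slice(110,290),slice(180,380)) if n=="scene" else (slice(150,290),slice(95,275))
    ims.append(cv2.resize(p["frame"][sl][...,::-1],(400,360 if n=="scene" else 311),interpolation=cv2.INTER_CUBIC))
h=np.zeros((360,800,3),np.uint8); h[:360,:400]=ims[0]; h[:311,400:]=ims[1]; cv2.imwrite("pics/v5.png",h)
E
```

```text
t 6.62 tcp [449.1 -85.2 201.6] g_bin [-152.3    6.1  219.8] toolz_bin [-0.228  0.023 -0.973] tooly_bin [-0.005 -1.    -0.023] F_bin [ 0.1  0.1 -1.3] q [-0.53  0.15  0.52  2.13  0.2   0.89 -0.02] w 15.5
 pred lip_bin [-41.4   8.1 105.6] back [-127.1    8.1  125.6] pitchdown 13.2
scene nut 0.64 39 [  6. -21.  28.]
scene nut 0.57 66 [ 82. -29.  28.]
scene nut 0.41 26 [ 45. -31.  32.]
top nut 0.64 73 [12. 42. 36.]
top nut 0.63 94 [84. 40. 33.]
top nut 0.5 562 [-355.  -64.   92.]
```

View pics/v5.png

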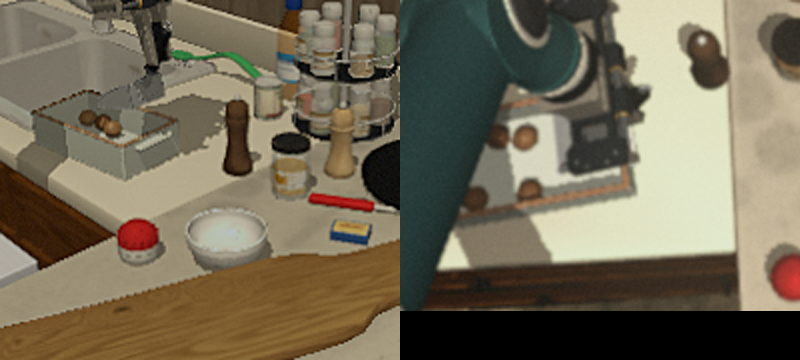

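The scoop hangs tilted over the near end of the bin (left panel, ~(140,95)), and all five walnuts are still in place. The jar, mill and timer are undisturbed. The arm's speed limit dropped part of the move, so I'm completing it.

Request:
servo_tool(travel=[[7,11,0],[7,11,0],[7,12,0],[0,0,0],[0,0,0]], delta_rot=[[0.15,-1.3,0],[-3.4,-0.4,0],[-3.4,-0.4,0],[0,0,0],[0,0,0]], grip=[1,1,1,1,1])

```text
t: 7.23
eef_pos: [471.7, -49.7, 203.0]
ee_rot: [0.131, 0.655, 0.736, -0.113]
force: [-0.1, -0.2, -1.7]
width: 15.6
grip_force: 59.8
```

```bash
cat > cl.py <<'E'
from bn import *
g,xs,ys,zs=tool()
S=np.c_[xs,ys,zs]; O=g+90*xs-86*zs
for n in ["scene","top"]:
    p=optics.grab_frame(n); w=pts(p); d=w.reshape(-1,3); c=p["frame"].reshape(-1,3).astype(int)
    l=(d-O)@S
    with np.errstate(invalid='ignore'): k=(l[:,0]>-48)&(l[:,0]<60)&(abs(l[:,1])<50)&(abs(l[:,2]-18)<30)&((c.max(1)-c.min(1))<30)
    l=l[k]; print(n,len(l))
    if len(l)<30: continue
    print(" lo",np.percentile(l,[1,3],axis=0).round(1).tolist(),"hi",np.percentile(l,[97,99],axis=0).round(1).tolist())
    m=(abs(l[:,1])<30)&(l[:,0]>-30)&(l[:,2]<12); f=l[m]
    if len(f)>10:
        A=np.c_[f[:,:2],np.ones(len(f))]; co=np.linalg.lstsq(A,f[:,2],rcond=None)[0]; print(" floor: slope x,y deg",np.degrees(co[:2]).round(1),"z0",co[2].round(1),len(f),"xmax",f[:,0].max().round(1))
E
python3 cl.py
```

```text
t 7.23 tcp [471.7 -49.7 203. ] g_bin [-117.6  -20.1  220.6] toolz_bin [-0.341 -0.004 -0.94 ] tooly_bin [-0.001 -1.     0.005] F_bin [-0.2  0.1 -1.7] q [-0.65  0.19  0.49  2.11  0.33  0.9  -0.25] w 15.6
 pred lip_bin [-20.9 -20.8  94.1] back [-103.7  -20.6  124.1] pitchdown 19.9
scene 314
 lo [[-47.5, -36.3, 0.3], [-47.4, -34.6, 1.2]] hi [[26.8, 42.7, 40.0], [36.9, 43.0, 40.6]]
top 165
 lo [[-47.8, -13.4, -2.0], [-47.7, -11.4, -1.3]] hi [[31.2, 39.9, 41.8], [33.4, 40.4, 42.3]]
 floor: slope x,y deg [1.3 3. ] z0 1.6 53 xmax 34.0
```

Request:
servo_tool(travel=[[0,0,-25],[0,0,-25],[0,0,-18],[0,0,-10],[0,0,0]], delta_rot=[[0,0,0],[0,0,0],[0,0,0],[0,0,0],[0,0,0]], grip=[1,1,1,1,1])

```text
t: 7.75
eef_pos: [470.0, -52.2, 123.7]
ee_rot: [0.13, 0.656, 0.734, -0.115]
force: [-0.4, -0.2, -1.7]
width: 15.7
grip_force: 59.8
```

Request:
servo_tool(travel=[[0,0,-2],[0,0,-2],[0,0,0],[0,0,0],[0,0,0]], delta_rot=[[0,0,0],[0,0,0],[0,0,0],[0,0,0],[0,0,0]], grip=[1,1,1,1,1])

```text
t: 8.17
eef_pos: [471.8, -50.7, 121.5]
ee_rot: [0.131, 0.656, 0.735, -0.113]
force: [0.3, 0.4, -1.7]
width: 15.7
grip_force: 59.8
```

```bash
python3 cl.py
python3 - <<'E'
from bn import *
p=optics.grab_frame("scene"); w=pts(p)
for r in finder.regions_of(p,"walnut_1")[:7]:
    q=w[r["region"]]; q=q[~np.isnan(q[:,0])]
    if len(q)>5: print("nut",round(r["confidence"],2),len(q),tob(np.median(q,0)).round())
cv2.imwrite("pics/v6.png",cv2.resize(p["frame"][130:225,180:300,::-1],None,fx=5,fy=5,interpolation=cv2.INTER_CUBIC))
E
```

```text
t 8.17 tcp [471.8 -50.7 121.5] g_bin [-118.6  -20.1  139.1] toolz_bin [-0.341 -0.004 -0.94 ] tooly_bin [-0.004 -1.     0.006] F_bin [ 0.4 -0.4 -1.7] q [-0.62  0.34  0.48  2.17  0.3   0.7  -0.28] w 15.7
 pred lip_bin [-22.  -21.2  12.6] back [-104.7  -20.7   42.6] pitchdown 19.9
scene 224
 lo [[-47.6, -45.0, 10.8], [-47.3, -43.7, 13.7]] hi [[54.5, 42.0, 43.3], [58.0, 42.7, 45.2]]
top 155
 lo [[-47.4, -13.7, -11.4], [-47.1, -7.2, -8.2]] hi [[42.6, 48.3, 39.4], [54.7, 49.6, 40.9]]
 floor: slope x,y deg [-3.  -0.4] z0 2.6 50 xmax 31.7
nut 0.58 33 [ 11. -21.  33.]
nut 0.41 45 [ 81. -27.  28.]
```

View pics/v6.png

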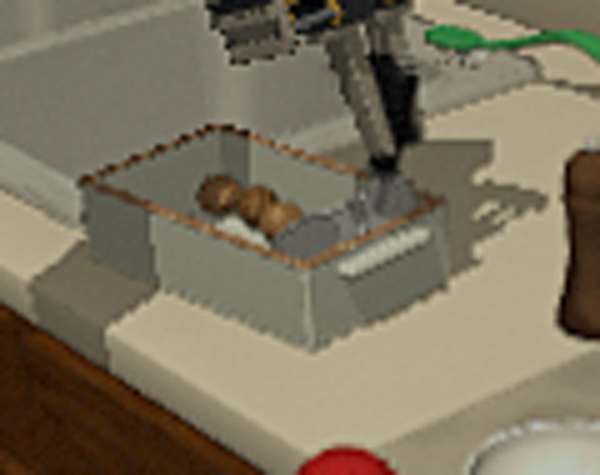

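The scoop is inside the bin (~(330,230)), its mouth just in front of the row of three walnuts at (215–285,195–215). Now down to floor contact.

Request:
servo_tool(travel=[[0,0,-2],[0,0,-1.5],[0,0,0],[0,0,0]], delta_rot=[[0,0,0],[0,0,0],[0,0,0],[0,0,0]], grip=[1,1,1,1])

```text
t: 8.7
eef_pos: [471.3, -50.9, 117.3]
ee_rot: [0.131, 0.656, 0.735, -0.114]
force: [0.4, 0.0, -1.8]
width: 15.7
grip_force: 59.8
```

Request:
servo_tool(travel=[[0,0,-1],[0,0,-0.5],[0,0,0],[0,0,0]], delta_rot=[[0,0,0],[0,0,0],[0,0,0],[0,0,0]], grip=[1,1,1,1])

```text
t: 9.03
eef_pos: [471.7, -51.1, 116.3]
ee_rot: [0.131, 0.656, 0.735, -0.114]
force: [0.1, -0.7, 4.2]
width: 15.6
grip_force: 59.8
```

Request:
servo_tool(travel=[[-0.1,0.8,-3.2],[-0.1,0.8,-3.7],[-0.1,1.1,-3.9],[-0.1,1.1,-3.9],[0,0,0]], delta_rot=[[1.99,0.24,0],[1.99,0.24,0],[1.99,0.24,0],[1.99,0.24,0],[0,0,0]], grip=[1,1,1,1,1])

```text
t: 9.45
eef_pos: [470.8, -48.1, 101.1]
ee_rot: [0.078, 0.663, 0.741, -0.068]
force: [0.0, 0.6, 0.4]
width: 15.5
grip_force: 59.8
```

```bash
python3 -c "
from bn import *
tool()"
```

```text
t 9.45 tcp [470.8 -48.1 101.1] g_bin [-118.4  -19.4  119.4] toolz_bin [-0.206 -0.002 -0.979] tooly_bin [-0.007 -1.     0.004] F_bin [ 0.6 -0.1  0.4] q [-0.45  0.35  0.4   2.17  0.12  0.64 -0.07] w 15.5
 pred lip_bin [ -5.  -20.7   7.6] back [-91.1 -20.   25.7] pitchdown 11.9
```

Request:
servo_tool(travel=[[-0.2,1.4,-4.2],[-0.2,1.4,-4.2],[-0.2,1.6,-4.4],[-0.2,1.6,-4.4],[0,0,0]], delta_rot=[[1.99,0.24,0],[1.99,0.24,0],[1.99,0.24,0],[1.99,0.24,0],[0,0,0]], grip=[1,1,1,1,1])

```text
t: 9.87
eef_pos: [470.0, -41.8, 83.8]
ee_rot: [0.026, 0.666, 0.745, -0.022]
force: [-0.2, 0.8, 1.7]
width: 15.8
grip_force: 59.8
```

```bash
cat > nuts.py <<'E'
from bn import *
tool()
for n in ["scene","top"]:
    p=optics.grab_frame(n); w=pts(p); b=(w.reshape(-1,3)-C)@B; c=p["frame"].reshape(-1,3).astype(int)
    with np.errstate(invalid='ignore'): k=(abs(b[:,0])<112)&(abs(b[:,1])<61)&(b[:,2]>10)&(b[:,2]<95)&(c[:,0]-c[:,2]>25)
    m=k.reshape(420,560).astype(np.uint8); nl,lab,st,_=cv2.connectedComponentsWithStats(m)
    for i in range(1,nl):
        if st[i,4]>12: q=b[lab.ravel()==i]; print(n,st[i,4],"med",np.median(q,0).round(),"x",q[:,0].min().round(),q[:,0].max().round(),"y",q[:,1].min().round(),q[:,1].max().round())
    r=finder.regions_of(p,"walnut_1")[:6]
    for r in r:
        q=b[r["region"].ravel()]; q=q[~np.isnan(q[:,0])]
        if len(q)>5 and abs(np.median(q[:,0]))<130: print("  net",round(r["confidence"],2),len(q),np.median(q,0).round())
    save(p,n+"_n.png")
E
python3 nuts.py
```

```text
t 9.87 tcp [470.  -41.8  83.8] g_bin [-114.6  -19.4  102.4] toolz_bin [-0.068 -0.002 -0.998] tooly_bin [-0.008 -1.     0.003] F_bin [0.8 0.2 1.7] q [-0.28  0.37  0.3   2.16 -0.06  0.62  0.16] w 15.8
 pred lip_bin [ 13.2 -20.6   7.5] back [-74.6 -19.9  13.5] pitchdown 3.9
scene 134 med [ 48. -28.  31.] x 2.0 100.0 y -57.0 -13.0
  net 0.58 58 [ 84. -28.  29.]
  net 0.5 26 [ 10. -23.  32.]
  net 0.42 32 [ 46. -30.  33.]
top 108 med [ 17. -27.  33.] x 2.0 37.0 y -45.0 -14.0
top 77 med [12. 44. 34.] x 1.0 28.0 y 28.0 61.0
top 85 med [85. 42. 35.] x 64.0 98.0 y 27.0 61.0
  net 0.44 128 [ 15. -27.  32.]
  net 0.38 73 [13. 43. 34.]
```

Request:
servo_tool(travel=[[-0.5,4,0],[-0.5,4,0],[-0.5,4,0],[-0.5,4,0],[-0.5,4,0]], delta_rot=[[0,0,0],[0,0,0],[0,0,0],[0,0,0],[0,0,0]], grip=[1,1,1,1,1])

```text
t: 10.48
eef_pos: [467.6, -20.3, 84.1]
ee_rot: [0.027, 0.665, 0.746, -0.022]
force: [0.6, -0.4, 0.3]
width: 15.2
grip_force: 59.8
```

```bash
python3 nuts.py
```

```text
t 10.48 tcp [467.6 -20.3  84.1] g_bin [-93.  -19.5 102.8] toolz_bin [-0.068 -0.003 -0.998] tooly_bin [-0.004 -1.     0.003] F_bin [-0.5 -0.6  0.3] q [-0.33  0.36  0.29  2.16 -0.06  0.62  0.11] w 15.2
 pred lip_bin [ 34.8 -20.4   7.8] back [-53.  -20.   13.8] pitchdown 3.9
scene 117 med [ 62. -27.  33.] x -7.0 105.0 y -52.0 17.0
scene 13 med [-55.   0.  31.] x -111.0 -52.0 y -29.0 60.0
  net 0.54 45 [ 90. -29.  31.]
top 104 med [ 39. -22.  34.] x 26.0 61.0 y -42.0 -6.0
top 82 med [13. 43. 34.] x 2.0 36.0 y 26.0 55.0
top 82 med [83. 41. 34.] x 64.0 98.0 y 27.0 61.0
  net 0.67 108 [85. 40. 32.]
  net 0.62 85 [ 39. -17.  34.]
  net 0.56 73 [14. 44. 35.]
  net 0.47 42 [ 54. -35.  31.]
```

Request:
servo_tool(travel=[[-0.5,4,-0.2],[-0.5,4,0],[-0.5,4,0],[-0.5,4,0],[-0.5,4,0]], delta_rot=[[0,0,0],[0,0,0],[0,0,0],[0,0,0],[0,0,0]], grip=[1,1,1,1,1])

```text
t: 11.1
eef_pos: [465.2, -0.7, 83.9]
ee_rot: [0.027, 0.666, 0.746, -0.022]
force: [0.5, -1.2, 2.5]
width: 15.3
grip_force: 59.8
```

```bash
python3 nuts.py; python3 -c "
import cv2
a=cv2.imread('pics/top_n.png')[170:270,95:225];b=cv2.imread('pics/scene_n.png')[130:225,180:300]
cv2.imwrite('pics/v7.png',cv2.hconcat([cv2.resize(a,(400,300),interpolation=2),cv2.resize(b,(380,300),interpolation=2)]))"
```

```text
t 11.1 tcp [465.2  -0.7  83.9] g_bin [-73.3 -19.5 102.6] toolz_bin [-0.068 -0.003 -0.998] tooly_bin [-0.005 -1.     0.003] F_bin [-1.2 -0.3  2.5] q [-0.37  0.36  0.29  2.17 -0.06  0.62  0.06] w 15.3
 pred lip_bin [ 54.5 -20.4   7.6] back [-33.3 -20.   13.6] pitchdown 3.9
scene 117 med [ 59. -29.  33.] x -16.0 110.0 y -52.0 60.0
  net 0.6 30 [ 52. -38.  31.]
top 54 med [ 60. -41.  36.] x 49.0 71.0 y -51.0 -30.0
top 21 med [ 85. -30.  28.] x 79.0 97.0 y -39.0 -25.0
top 68 med [ 56. -10.  38.] x 45.0 69.0 y -25.0 1.0
top 78 med [13. 44. 35.] x 1.0 28.0 y 27.0 56.0
top 79 med [84. 41. 35.] x 71.0 99.0 y 27.0 61.0
  net 0.65 93 [14. 44. 35.]
  net 0.56 106 [56. -9. 36.]
  net 0.53 106 [86. 38. 32.]
```

View pics/v7.png

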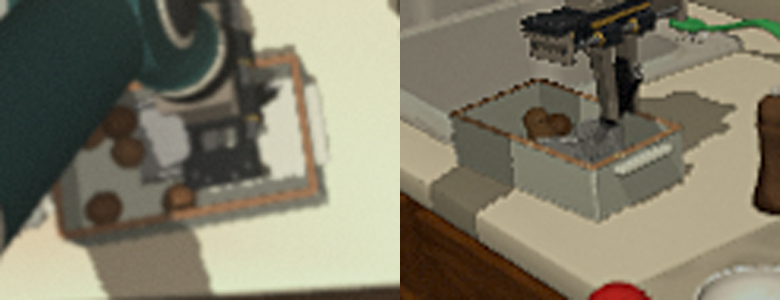

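Walnuts: A and B are side by side at the lip (top crop ~(125,150),(118,122)) and C is ahead at (93,135) near the far corner. The two others at (103,208) and (180,197) lie outside the scoop's track. Continuing.

Request:
servo_tool(travel=[[-0.5,4,0],[-0.5,4,0],[-0.4,3,0],[-0.4,3,0],[0,0,0]], delta_rot=[[0,0,0],[0,0,0],[0,0,0],[0,0,0],[0,0,0]], grip=[1,1,1,1,1])

```text
t: 11.72
eef_pos: [463.3, 13.7, 83.9]
ee_rot: [0.026, 0.665, 0.746, -0.022]
force: [-0.2, -0.1, 1.6]
width: 15.6
grip_force: 59.8
```

```bash
python3 nuts.py
```

```text
t 11.72 tcp [463.3  13.7  83.9] g_bin [-58.7 -19.3 102.5] toolz_bin [-0.068 -0.003 -0.998] tooly_bin [-0.004 -1.     0.003] F_bin [-0.1  0.2  1.6] q [-0.39  0.36  0.29  2.17 -0.05  0.62  0.03] w 15.6
 pred lip_bin [ 69.1 -20.2   7.6] back [-18.7 -19.8  13.6] pitchdown 3.9
scene 108 med [ 68. -25.  35.] x 39.0 108.0 y -52.0 24.0
top 47 med [ 67. -41.  37.] x 57.0 77.0 y -53.0 -28.0
top 138 med [ 82. -17.  37.] x 58.0 108.0 y -40.0 6.0
top 83 med [83. 41. 34.] x 60.0 97.0 y 26.0 61.0
top 58 med [15. 47. 35.] x 1.0 29.0 y 36.0 56.0
  net 0.62 2168 [-57.  25.  20.]
  net 0.57 105 [86. 39. 32.]
  net 0.54 83 [14. 47. 35.]
```

Request:
servo_tool(travel=[[-0.4,3,0],[-0.4,3,0],[-0.4,3,0],[-0.4,3,0],[0,0,0]], delta_rot=[[0,0,0],[0,0,0],[0,0,0],[0,0,0],[0,0,0]], grip=[1,1,1,1,1])

```text
t: 12.33
eef_pos: [461.8, 25.7, 83.9]
ee_rot: [0.026, 0.665, 0.746, -0.022]
force: [-0.2, 1.0, 1.5]
width: 15.8
grip_force: 59.8
```

```bash
python3 nuts.py
```

```text
t 12.33 tcp [461.8  25.7  83.9] g_bin [-46.6 -19.2 102.5] toolz_bin [-0.068 -0.003 -0.998] tooly_bin [-0.004 -1.     0.003] F_bin [1.  0.  1.5] q [-0.42  0.36  0.28  2.17 -0.05  0.63  0.  ] w 15.8
 pred lip_bin [ 81.2 -20.    7.6] back [ -6.6 -19.6  13.6] pitchdown 3.9
scene 109 med [ 80. -23.  34.] x 43.0 111.0 y -52.0 60.0
  net 0.59 41 [ 62. -32.  33.]
top 48 med [ 66. -36.  39.] x 57.0 76.0 y -49.0 -27.0
top 225 med [88.  8. 36.] x 65.0 108.0 y -38.0 61.0
top 55 med [13. 47. 35.] x 1.0 31.0 y 38.0 56.0
  net 0.71 312 [ 49. -10.  13.]
  net 0.63 139 [84. 38. 31.]
  net 0.61 117 [ 95. -21.  35.]
  net 0.42 112 [84.  9. 35.]
```

A is drifting towards +y in front of the lip, so I shift the scoop sideways to keep it inside the track.

Request:
servo_tool(travel=[[-2.4,-0.3,0],[-2.4,-0.3,0],[-2.4,-0.3,0],[-0.3,2.5,0],[-0.3,2.5,0]], delta_rot=[[0,0,0],[0,0,0],[0,0,0],[0,0,0],[0,0,0]], grip=[1,1,1,1,1])

```text
t: 12.95
eef_pos: [453.6, 28.5, 83.9]
ee_rot: [0.027, 0.666, 0.745, -0.022]
force: [-0.1, -1.8, 3.3]
width: 15.9
grip_force: 59.8
```

```bash
python3 nuts.py;python3 -c "
import cv2
a=cv2.imread('pics/top_n.png')[190:260,100:180]
cv2.imwrite('pics/v8.png',cv2.resize(a,(640,560),interpolation=2))"
```

```text
t 12.95 tcp [453.6  28.5  83.9] g_bin [-42.9 -11.4 102.6] toolz_bin [-0.069 -0.002 -0.998] tooly_bin [-0.006 -1.     0.002] F_bin [-1.8  0.3  3.3] q [-0.43  0.35  0.28  2.19 -0.05  0.62 -0.01] w 15.9
 pred lip_bin [ 84.9 -12.4   7.6] back [ -2.9 -11.9  13.6] pitchdown 4.0
scene 101 med [ 81. -15.  36.] x 45.0 111.0 y -41.0 29.0
top 48 med [ 64. -27.  40.] x 56.0 77.0 y -38.0 -15.0
top 231 med [90. 10. 35.] x 72.0 109.0 y -42.0 61.0
top 22 med [14. 53. 35.] x 4.0 30.0 y 48.0 56.0
  net 0.61 90 [ 67. -26.  39.]
```

View pics/v8.png

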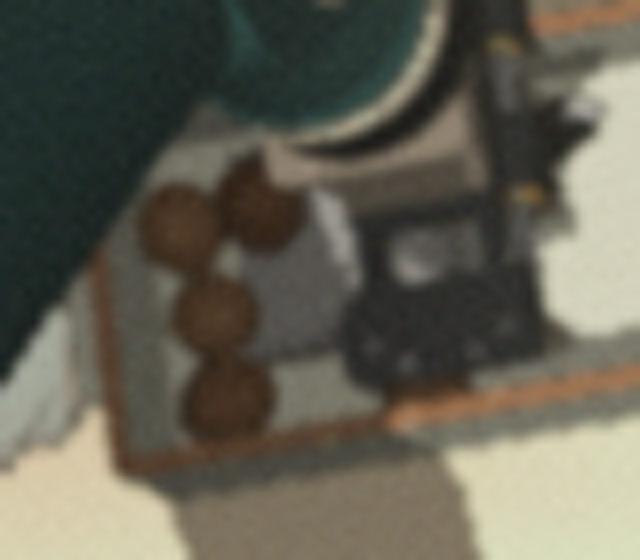

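One walnut (260,205) already rides in the scoop. C (180,228) and A (215,315) lie ahead within its width, braced by the other walnut at (228,398). Advancing slowly.

Request:
servo_tool(travel=[[-0.3,2.5,0],[-0.3,2.5,0],[-0.3,2.5,0],[-0.3,2.5,0],[0,0,0]], delta_rot=[[0,0,0],[0,0,0],[0,0,0],[0,0,0],[0,0,0]], grip=[1,1,1,1,1])

```text
t: 13.57
eef_pos: [452.9, 39.7, 83.9]
ee_rot: [0.027, 0.665, 0.746, -0.021]
force: [0.3, -0.1, 2.6]
width: 15.3
grip_force: 59.8
```

```bash
python3 nuts.py
```

```text
t 13.57 tcp [452.9  39.7  83.9] g_bin [-31.7 -12.  102.5] toolz_bin [-0.068 -0.003 -0.998] tooly_bin [-0.004 -1.     0.003] F_bin [-0.1 -0.3  2.6] q [-0.45  0.35  0.28  2.19 -0.05  0.62 -0.04] w 15.3
 pred lip_bin [ 96.2 -12.9   7.6] back [  8.4 -12.5  13.6] pitchdown 3.9
scene 90 med [ 90. -17.  36.] x 48.0 108.0 y -36.0 30.0
top 151 med [ 95. -11.  36.] x 85.0 109.0 y -40.0 22.0
top 29 med [ 66. -22.  39.] x 56.0 77.0 y -32.0 -15.0
top 68 med [88. 44. 35.] x 77.0 101.0 y 32.0 61.0
top 26 med [16. 52. 35.] x 5.0 30.0 y 49.0 61.0
  net 0.56 78 [90. 43. 35.]
  net 0.55 96 [96. 11. 37.]
  net 0.5 51 [ 66. -20.  37.]
```

Request:
servo_tool(travel=[[-0.3,2.5,0],[-0.3,2.5,0],[-0.3,2.5,0],[-0.2,2,0],[0,0,0]], delta_rot=[[0,0,0],[0,0,0],[0,0,0],[0,0,0],[0,0,0]], grip=[1,1,1,1,1])

```text
t: 14.18
eef_pos: [452.4, 49.3, 84.0]
ee_rot: [0.027, 0.665, 0.746, -0.021]
force: [2.1, 0.6, 0.6]
width: 15.6
grip_force: 59.7
```

```bash
python3 nuts.py
```

```text
t 14.18 tcp [452.4  49.3  84. ] g_bin [-22.1 -12.6 102.7] toolz_bin [-0.068 -0.004 -0.998] tooly_bin [-0.005 -1.     0.005] F_bin [ 0.3 -2.1  0.6] q [-0.47  0.35  0.28  2.19 -0.04  0.62 -0.06] w 15.6
 pred lip_bin [105.7 -13.6   7.8] back [ 17.9 -13.2  13.7] pitchdown 3.9
scene 84 med [ 89. -18.  38.] x 53.0 109.0 y -42.0 29.0
top 144 med [ 94. -15.  38.] x 83.0 109.0 y -40.0 21.0
top 69 med [89. 43. 35.] x 77.0 103.0 y 29.0 60.0
top 27 med [19. 52. 35.] x 8.0 37.0 y 48.0 56.0
  net 0.59 90 [91. 42. 34.]
  net 0.42 78 [92. 10. 39.]
```

Request:
servo_tool(travel=[[-0.3,2,0],[-0.2,2,0],[-0.2,1.5,0],[0,0,0]], delta_rot=[[0,0,0],[0,0,0],[0,0,0],[0,0,0]], grip=[1,1,1,1])

```text
t: 14.72
eef_pos: [451.4, 54.5, 84.0]
ee_rot: [0.027, 0.665, 0.746, -0.021]
force: [4.2, 0.8, 1.0]
width: 16.0
grip_force: 59.7
```

```bash
python3 nuts.py
```

```text
t 14.72 tcp [451.4  54.5  84. ] g_bin [-16.8 -12.3 102.7] toolz_bin [-0.068 -0.004 -0.998] tooly_bin [-0.005 -1.     0.004] F_bin [ 0.3 -4.3  1. ] q [-0.48  0.35  0.28  2.19 -0.04  0.62 -0.07] w 16.0
 pred lip_bin [111.  -13.3   7.7] back [ 23.2 -12.9  13.7] pitchdown 3.9
scene 80 med [ 90. -17.  39.] x 27.0 110.0 y -48.0 28.0
  net 0.54 1965 [-26.  26.  39.]
top 72 med [ 96. -25.  39.] x 80.0 110.0 y -43.0 -12.0
top 69 med [94.  8. 40.] x 82.0 107.0 y -7.0 20.0
top 68 med [90. 44. 34.] x 76.0 103.0 y 30.0 61.0
top 26 med [23. 52. 35.] x 11.0 39.0 y 49.0 56.0
  net 0.44 87 [90. 42. 34.]
  net 0.43 91 [ 99. -23.  38.]
  net 0.28 175 [43. -3. 19.]
```

All three are on the scoop at the end wall. Now tilt the mouth up and lift.

Request:
servo_tool(travel=[[1.5,-3.2,-0.6],[0.4,-3.3,-0.8],[0.4,-3.3,-0.8],[0.4,-3.3,-0.8]], delta_rot=[[2.98,0.35,0],[2.98,0.35,0],[2.98,0.35,0],[2.98,0.35,0]], grip=[1,1,1,1])

```text
t: 15.25
eef_pos: [452.8, 41.2, 80.6]
ee_rot: [-0.053, 0.664, 0.744, 0.048]
force: [3.1, -0.4, -2.2]
width: 15.9
grip_force: 59.7
```

Request:
servo_tool(travel=[[0.2,-1.8,-1],[0.2,-1.8,-1],[0.2,-1.8,-1],[0.2,-1.8,-1],[0,0,0]], delta_rot=[[2.98,0.35,0],[2.98,0.35,0],[2.98,0.35,0],[2.98,0.35,0],[0,0,0]], grip=[1,1,1,1,1])

```text
t: 15.67
eef_pos: [453.0, 31.4, 75.5]
ee_rot: [-0.131, 0.658, 0.733, 0.116]
force: [1.4, -0.9, -2.5]
width: 15.8
grip_force: 59.7
```

```bash
python3 nuts.py
```

```text
t 15.67 tcp [453.   31.4  75.5] g_bin [-47.7 -11.2  93.1] toolz_bin [ 0.345 -0.001 -0.939] tooly_bin [-0.011 -1.    -0.003] F_bin [-1.  -1.3 -2.5] q [ 0.07  0.42  0.04  2.14 -0.55  0.74  0.66] w 15.8
 pred lip_bin [107.7 -12.8  58.6] back [ 25.1 -11.8  28.3] pitchdown -20.2
scene 102 med [ 53. -16.  68.] x 23.0 86.0 y -49.0 21.0
```

Request:
servo_tool(travel=[[0,0,10],[0,0,15],[0,0,18],[0,0,18],[0,0,18]], delta_rot=[[0,0,0],[0,0,0],[0,0,0],[0,0,0],[0,0,0]], grip=[1,1,1,1,1])

```text
t: 16.28
eef_pos: [453.0, 34.9, 157.1]
ee_rot: [-0.13, 0.655, 0.735, 0.116]
force: [0.3, 0.5, -1.7]
width: 15.9
grip_force: 59.8
```

Request:
servo_tool(travel=[[0,0,18],[0,0,12],[0,0,6],[0,0,0],[0,0,0]], delta_rot=[[0,0,0],[0,0,0],[0,0,0],[0,0,0],[0,0,0]], grip=[1,1,1,1,1])

```text
t: 16.7
eef_pos: [453.7, 34.3, 191.9]
ee_rot: [-0.13, 0.655, 0.735, 0.116]
force: [-0.3, -0.0, -2.5]
width: 15.5
grip_force: 59.8
```

```bash
cat > look.py <<'E'
import sys
from bn import *
tool()
ims=[]
for n,sl in [("scene",(slice(90,290),slice(170,370))),("top",(slice(160,280),slice(95,335)))]:
    p=optics.grab_frame(n); ims.append(cv2.resize(p["frame"][sl][...,::-1],(380,380) if n=="scene" else (420,210),interpolation=2))
h=np.zeros((380,800,3),np.uint8); h[:,:380]=ims[0]; h[:210,380:]=ims[1]; cv2.imwrite("pics/"+sys.argv[1],h)
E
python3 look.py v9.png
```

```text
t 16.7 tcp [453.7  34.3 191.9] g_bin [-44.8 -12.2 209.4] toolz_bin [ 0.343 -0.002 -0.939] tooly_bin [-0.004 -1.     0.001] F_bin [ 0.   0.3 -2.5] q [ 0.02  0.22  0.08  2.07 -0.44  0.98  0.49] w 15.5
 pred lip_bin [110.6 -12.9 174.6] back [ 27.9 -12.6 144.4] pitchdown -20.1
```

View pics/v9.png

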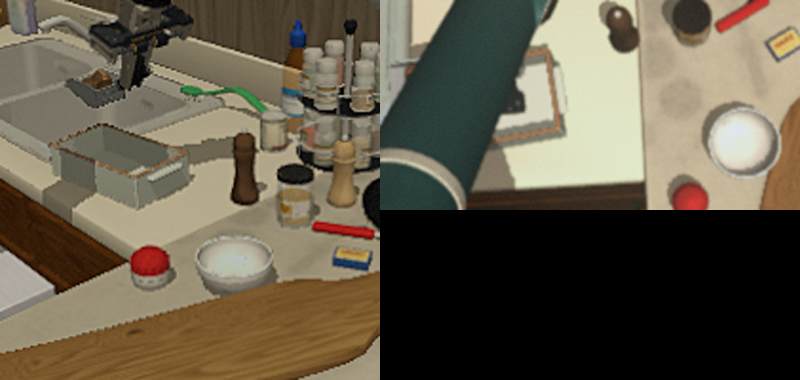

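The scoop with the walnuts is up at (95,85) left panel, bin in place, nothing else disturbed. The bowl is free at (235,260). Carrying it over with gentle ramps.

Request:
servo_tool(travel=[[-1,-7,0],[-2,-14,0],[-3,-21,0],[-5,-28,0],[-5,-30,0]], delta_rot=[[0,0,0],[0,0,0],[0,0,0],[0,0,0],[0,0,0]], grip=[1,1,1,1,1])

```text
t: 17.22
eef_pos: [437.6, -67.0, 191.2]
ee_rot: [-0.13, 0.655, 0.735, 0.116]
force: [0.5, 0.6, -2.6]
width: 15.6
grip_force: 59.8
```

Request:
servo_tool(travel=[[-5,-30,0],[-5,-30,0],[-5,-30,0],[-5,-30,0],[-5,-30,0]], delta_rot=[[0,0,0],[0,0,0],[0,0,0],[0,0,0],[0,0,0]], grip=[1,1,1,1,1])

```text
t: 17.63
eef_pos: [412.4, -218.1, 191.2]
ee_rot: [-0.13, 0.656, 0.734, 0.116]
force: [0.9, -0.1, -2.5]
width: 15.8
grip_force: 59.8
```

Request:
servo_tool(travel=[[-5,-30,0],[-5,-30,0],[-5,-30,0],[-5,-30,0],[-5,-30,0]], delta_rot=[[0,0,0],[0,0,0],[0,0,0],[0,0,0],[0,0,0]], grip=[1,1,1,1,1])

```text
t: 18.05
eef_pos: [387.3, -367.9, 190.9]
ee_rot: [-0.13, 0.656, 0.734, 0.117]
force: [0.6, 0.2, -1.5]
width: 15.5
grip_force: 59.8
```

Request:
servo_tool(travel=[[-5,-30,0],[-5,-30,0],[-5,-24,0],[-3,-14,0],[-1,-6,0]], delta_rot=[[0,0,0],[0,0,0],[0,0,0],[0,0,0],[0,0,0]], grip=[1,1,1,1,1])

```text
t: 18.47
eef_pos: [367.1, -473.1, 190.4]
ee_rot: [-0.13, 0.657, 0.733, 0.116]
force: [0.5, 0.5, -1.8]
width: 15.7
grip_force: 59.8
```

```bash
cat > pour.py <<'E'
from bn import *
g,xs,ys,zs=tool(); lip=g+134*xs-86*zs+2*ys; O=g+90*xs-86*zs+2*ys; S=np.c_[xs,ys,zs]
print("lip world",lip.round(1),"rel bowl",(lip-[347.3,-345.5,0]).round(1))
for n in ["scene","top"]:
    p=optics.grab_frame(n); w=pts(p).reshape(-1,3); c=p["frame"].reshape(-1,3).astype(int)
    with np.errstate(invalid='ignore'):
        br=(c[:,0]-c[:,2]>25)&(c[:,0]<c[:,1]*2)
        l=(w-O)@S; k=br&(abs(l[:,0])<50)&(abs(l[:,1])<40)&(l[:,2]>3)&(l[:,2]<60)
        b=w-[347.3,-345.5,0]; kb=br&(np.hypot(b[:,0],b[:,1])<56)&(b[:,2]>0)&(b[:,2]<60)
    for nm,kk,co in (("scoop",k,l),("bowl",kb,b)):
        m=kk.reshape(420,560).astype(np.uint8); nl,lab,st,_=cv2.connectedComponentsWithStats(m)
        for i in range(1,nl):
            if st[i,4]>15: q=co[lab.ravel()==i]; print(n,nm,st[i,4],"med",np.median(q,0).round(),"lo",q.min(0).round(),"hi",q.max(0).round())
    save(p,n+"_n.png")
E
python3 pour.py
```

```text
t 18.47 tcp [ 367.1 -473.1  190.4] g_bin [-538.4  133.9  207.9] toolz_bin [ 0.343 -0.002 -0.939] tooly_bin [-0.01  -1.    -0.001] F_bin [ 0.5 -0.6 -1.8] q [ 0.7   0.61  0.37  1.53 -0.35  1.39  1.28] w 15.7
 pred lip_bin [-383.   132.4  173.2] back [-465.7  133.3  143. ] pitchdown -20.1
lip world [ 348.9 -325.2  173.2] rel bowl [  1.6  20.3 173.2]
scene scoop 219 med [-7. -6. 30.] lo [-34. -40.   9.] hi [32. 36. 38.]
scene bowl 51 med [ 1. 51. 34.] lo [-25.  41.  19.] hi [30. 56. 49.]
scene bowl 30 med [-21. -48.  21.] lo [-38. -55.   1.] hi [  1. -13.  27.]
```

Request:
servo_tool(travel=[[-1,-8,-12],[-1,-14,-22],[-1,-14,-22],[0,-12,-22],[0,0,0]], delta_rot=[[0,0,0],[0,0,0],[0,0,0],[0,0,0],[0,0,0]], grip=[1,1,1,1,1])

```text
t: 18.98
eef_pos: [364.8, -516.9, 108.2]
ee_rot: [-0.133, 0.656, 0.734, 0.117]
force: [-1.4, 0.1, -3.2]
width: 15.8
grip_force: 59.8
```

Request:
servo_tool(travel=[[-0.3,2.6,9.3],[-0.3,2.6,9.3],[-0.6,4.8,8.2],[-0.6,4.8,8.2],[0,0,0]], delta_rot=[[-4.96,-0.59,0],[-4.96,-0.59,0],[-4.96,-0.59,0],[-4.96,-0.59,0],[0,0,0]], grip=[1,1,1,1,1])

```text
t: 19.4
eef_pos: [366.6, -498.2, 150.7]
ee_rot: [0.001, 0.664, 0.748, 0.003]
force: [0.1, 1.1, -1.7]
width: 15.6
grip_force: 59.9
```

```bash
python3 pour.py
```

```text
t 19.4 tcp [ 366.6 -498.2  150.7] g_bin [-556.9  137.4  169.4] toolz_bin [ 0.002 -0.007 -1.   ] tooly_bin [-0.    -1.     0.007] F_bin [ 1.1 -0.2 -1.7] q [ 0.56  0.5   0.44  1.76 -0.27  0.93  1.23] w 15.6
 pred lip_bin [-422.7  136.9   83.7] back [-510.7  136.9   83.5] pitchdown -0.1
lip world [ 349.2 -365.2   83.7] rel bowl [  1.9 -19.7  83.7]
scene scoop 174 med [ 2. -6. 29.] lo [-31. -38.  15.] hi [29. 24. 36.]
scene bowl 45 med [ 6. 50. 35.] lo [-18.  43.  19.] hi [31. 55. 47.]
scene bowl 20 med [-45.   7.   1.] lo [-53.  -7.   0.] hi [-38.  25.   2.]
scene bowl 24 med [-19. -48.  21.] lo [-37. -55.  14.] hi [  3. -30.  27.]
```

Request:
servo_tool(travel=[[-0.3,2.4,3.9],[-0.3,2.5,3.9],[-0.3,2.6,3.9],[-0.3,2.8,3.8]], delta_rot=[[-2.48,-0.3,0],[-2.48,-0.3,0],[-2.48,-0.3,0],[-2.48,-0.3,0]], grip=[1,1,1,1])

```text
t: 19.83
eef_pos: [363.2, -493.9, 164.2]
ee_rot: [0.066, 0.664, 0.743, -0.056]
force: [0.1, 0.4, -1.8]
width: 15.5
grip_force: 59.8
```

Request:
servo_tool(travel=[[-0.4,3,3.7],[-0.4,3.1,3.7],[-0.4,3.2,3.6],[-0.4,3.4,3.5]], delta_rot=[[-2.48,-0.3,0],[-2.48,-0.3,0],[-2.48,-0.3,0],[-2.48,-0.3,0]], grip=[1,1,1,1])

```text
t: 20.17
eef_pos: [361.6, -481.2, 178.9]
ee_rot: [0.131, 0.656, 0.735, -0.114]
force: [0.5, 0.4, -1.3]
width: 15.6
grip_force: 59.8
```

```bash
python3 pour.py
```

```text
t 20.17 tcp [ 361.6 -481.2  178.9] g_bin [-533.   140.3  196.5] toolz_bin [-0.341 -0.002 -0.94 ] tooly_bin [-0.005 -1.     0.005] F_bin [ 0.3 -0.5 -1.3] q [0.24 0.33 0.62 2.03 0.03 0.56 0.89] w 15.6
 pred lip_bin [-436.4  139.3   70. ] back [-519.1  139.8  100. ] pitchdown 19.9
lip world [ 348.4 -379.1   70. ] rel bowl [  1.1 -33.6  70. ]
scene bowl 17 med [18. 19. 55.] lo [12. 10. 36.] hi [39. 43. 58.]
scene bowl 31 med [ 9. 51. 35.] lo [-13.  47.  24.] hi [29. 55. 47.]
scene bowl 162 med [-2.  6. 34.] lo [-33. -44.  10.] hi [44. 49. 50.]
scene bowl 25 med [-20. -49.  21.] lo [-37. -56.  15.] hi [  2. -32.  27.]
top scoop 24 med [-3. 38. 16.] lo [-34.  37.   4.] hi [28. 38. 27.]
top bowl 108 med [-25. -15.  13.] lo [-36. -36.   6.] hi [ 0. 29. 34.]
```

Request:
servo_tool(travel=[[-0.5,4.5,4],[-0.5,4.5,4],[-0.5,4.5,4],[0,0,0],[0,0,0]], delta_rot=[[-3,-0.35,0],[-3,-0.35,0],[-3,-0.35,0],[0,0,0],[0,0,0]], grip=[1,1,1,1,1])

```text
t: 20.68
eef_pos: [361.2, -466.8, 190.8]
ee_rot: [0.187, 0.644, 0.723, -0.164]
force: [-0.2, -0.7, -1.5]
width: 15.4
grip_force: 59.8
```

Request:
servo_tool(travel=[[0,0,25],[0,0,25],[0,-20,25],[0,-30,10],[0,-30,0]], delta_rot=[[0,0,0],[0,0,0],[0,0,0],[0,0,0],[0,0,0]], grip=[1,1,1,1,1])

```text
t: 21.1
eef_pos: [361.8, -550.3, 280.0]
ee_rot: [0.191, 0.644, 0.722, -0.163]
force: [-0.4, 0.6, -1.3]
width: 15.8
grip_force: 59.8
```

```bash
python3 look.py v10.png; python3 pour.py | tail -8
```

```text
t 21.1 tcp [ 361.8 -550.3  280. ] g_bin [-599.   148.4  296.4] toolz_bin [-0.486 -0.009 -0.874] tooly_bin [-0.002 -1.     0.011] F_bin [ 0.6  0.4 -1.3] q [0.12 0.26 0.8  1.94 0.15 0.59 0.87] w 15.8
 pred lip_bin [-523.7  146.6  156.1] back [-600.6  147.3  198.8] pitchdown 29.1
t 21.2 tcp [ 357.4 -553.7  278.4] g_bin [-601.8  153.1  294.7] toolz_bin [-0.487 -0.    -0.873] tooly_bin [-0.011 -1.     0.007] F_bin [-0.1  0.2 -1.3] q [0.12 0.26 0.8  1.94 0.15 0.59 0.87] w 15.6
 pred lip_bin [-526.6  151.3  154.3] back [-603.5  152.4  197.2] pitchdown 29.1
lip world [ 347.1 -470.1  154.3] rel bowl [  -0.2 -124.6  154.3]
scene bowl 31 med [ 7. 51. 34.] lo [-12.  48.  25.] hi [15. 56. 44.]
scene bowl 231 med [ 1.  1. 37.] lo [-41. -52.  18.] hi [51. 46. 52.]
scene bowl 28 med [48. -6. 26.] lo [ 42. -17.  17.] hi [53.  7. 35.]
scene bowl 26 med [-20. -47.  22.] lo [-36. -55.  13.] hi [  2. -30.  27.]
```

View pics/v10.png

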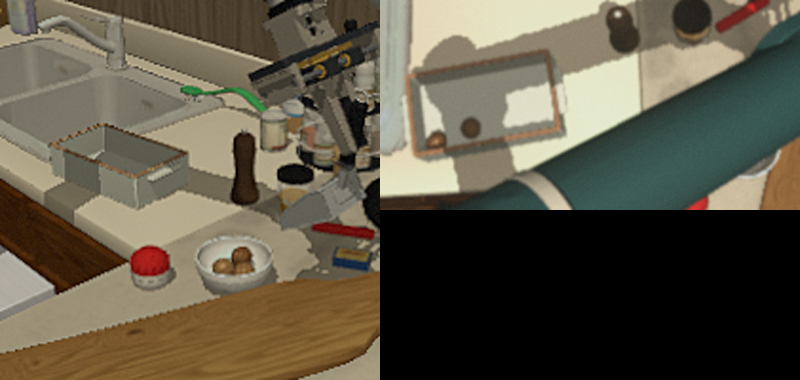

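The bowl at (233,262) holds three walnuts, the bin still holds two, and the scoop is empty. I'll return it to its original bare spot on the worktop.

Request:
servo_tool(travel=[[2,15,0],[2,20,0],[2,25,0],[2,25,0],[2,25,0]], delta_rot=[[4.8,0.57,0],[4.8,0.57,0],[4.8,0.57,0],[4.8,0.57,0],[4.8,0.57,0]], grip=[1,1,1,1,1])

```text
t: 21.72
eef_pos: [371.0, -435.3, 276.4]
ee_rot: [0.031, 0.665, 0.746, -0.024]
force: [0.4, -1.0, -1.7]
width: 15.8
grip_force: 59.8
```

Request:
servo_tool(travel=[[2,30,0],[2,30,0],[0,30,0],[0,30,0],[0,30,0]], delta_rot=[[4.8,0.57,0],[0,0,-3],[0,0,-3],[0,0,0],[0,0,0]], grip=[1,1,1,1,1])

```text
t: 22.13
eef_pos: [374.3, -285.2, 275.8]
ee_rot: [0.0, 0.704, 0.711, 0.002]
force: [1.0, 1.2, -2.0]
width: 15.5
grip_force: 59.8
```

Request:
servo_tool(travel=[[0,25,0],[0,15,0],[0,0,0],[0,0,0]], delta_rot=[[0,0,0],[0,0,0],[0,0,0],[0,0,0]], grip=[1,1,1,1])

```text
t: 22.47
eef_pos: [374.7, -246.4, 276.2]
ee_rot: [0.001, 0.703, 0.711, 0.002]
force: [-0.0, -0.2, -1.4]
width: 15.2
grip_force: 59.8
```

```bash
python3 cl.py
```

```text
t 22.47 tcp [ 374.7 -246.4  276.2] g_bin [-307.8   99.5  294.9] toolz_bin [ 0.001 -0.005 -1.   ] tooly_bin [-0.107 -0.994  0.005] F_bin [-0.2  0.1 -1.4] q [-0.04  0.03  0.57  2.03 -0.02  1.08  0.55] w 15.2
 pred lip_bin [-174.5   84.8  209.1] back [-262.    94.2  209. ] pitchdown -0.1
scene 456
 lo [[-47.8, -37.2, 0.3], [-47.6, -36.1, 1.4]] hi [[31.0, 41.6, 39.3], [35.5, 42.1, 40.7]]
top 0
```

Request:
servo_tool(travel=[[0,-1,-25],[0,-1,-38],[0,-1,-38],[0,-1,-38],[0,0,-35]], delta_rot=[[0,0,0],[0,0,0],[0,0,0],[0,0,0],[0,0,0]], grip=[1,1,1,1,1])

```text
t: 22.98
eef_pos: [374.0, -252.5, 100.1]
ee_rot: [0.001, 0.705, 0.71, 0.001]
force: [1.1, 1.1, -1.9]
width: 15.5
grip_force: 59.8
```

Request:
servo_tool(travel=[[0,0,-20],[0,0,-8],[0,0,-2.5],[0,0,0],[0,0,0]], delta_rot=[[0,0,0],[0,0,0],[0,0,0],[0,0,0],[0,0,0]], grip=[1,1,1,1,1])

```text
t: 23.4
eef_pos: [375.3, -252.0, 72.5]
ee_rot: [0.002, 0.704, 0.71, 0.002]
force: [0.1, -0.6, -0.4]
width: 15.6
grip_force: 59.8
```

Request:
servo_tool(travel=[[0,0,-1.5],[0,0,-0.5],[0,0,0]], delta_rot=[[0,0,0],[0,0,0],[0,0,0]], grip=[1,1,1])

```text
t: 23.65
eef_pos: [375.0, -251.0, 70.1]
ee_rot: [0.002, 0.704, 0.71, 0.002]
force: [0.3, -0.2, -2.6]
width: 15.6
grip_force: 59.8
```

Request:
servo_tool(travel=[[0,0,-1.5],[0,0,-1],[0,0,0],[0,0,0]], delta_rot=[[0,0,0],[0,0,0],[0,0,0],[0,0,0]], grip=[1,1,1,1])

```text
t: 23.98
eef_pos: [374.8, -251.1, 67.2]
ee_rot: [0.001, 0.704, 0.71, 0.002]
force: [0.4, -0.0, 3.4]
width: 15.6
grip_force: 59.9
```

Request:
servo_tool(travel=[[0,0,-0.5],[0,0,0],[0,0,0]], delta_rot=[[0,0,0],[0,0,0],[0,0,0]], grip=[1,1,1])

```text
t: 24.23
eef_pos: [374.8, -251.3, 67.1]
ee_rot: [0.001, 0.704, 0.71, 0.002]
force: [-1.6, 0.7, 8.4]
width: 15.6
grip_force: 59.9
```

Contact with the worktop; releasing, then straight up.

Request:
servo_tool(travel=[[0,0,0],[0,0,0],[0,0,0],[0,0,0],[0,0,0]], delta_rot=[[0,0,0],[0,0,0],[0,0,0],[0,0,0],[0,0,0]], grip=[0.8,0.6,0.3,0,0])

```text
t: 24.65
eef_pos: [374.3, -250.9, 66.2]
ee_rot: [0.001, 0.704, 0.71, 0.002]
force: [-0.6, -0.3, 0.2]
width: 43.0
grip_force: 0.0
```

Request:
servo_tool(travel=[[0,0,0],[0,0,0],[0,0,0],[0,0,0],[0,0,0]], delta_rot=[[0,0,0],[0,0,0],[0,0,0],[0,0,0],[0,0,0]], grip=[0,0,0,0,0])

```text
t: 25.07
eef_pos: [374.4, -251.0, 66.3]
ee_rot: [0.001, 0.704, 0.71, 0.002]
force: [-0.0, -0.4, 0.4]
width: 76.1
grip_force: 0.0
```

Request:
servo_tool(travel=[[0,0,10],[0,0,25],[0,0,35],[0,0,35],[0,0,30]], delta_rot=[[0,0,0],[0,0,0],[0,0,0],[0,0,0],[0,0,0]], grip=[0,0,0,0,0])

```text
t: 25.48
eef_pos: [374.1, -251.5, 203.9]
ee_rot: [0.001, 0.704, 0.71, 0.002]
force: [2.0, 0.1, -0.1]
width: 91.5
grip_force: 0.0
```

Request:
servo_tool(travel=[[0,0,20],[0,-20,10],[0,0,0],[0,0,0],[0,0,0]], delta_rot=[[0,0,0],[0,0,0],[0,0,0],[0,0,0],[0,0,0]], grip=[0,0,0,0,0])

```text
t: 25.9
eef_pos: [373.7, -270.1, 230.7]
ee_rot: [0.0, 0.704, 0.71, 0.002]
force: [0.3, 0.0, 0.6]
width: 91.9
grip_force: 0.0
```

Run:
```python
from bn import *
p=optics.grab_frame("scene"); w=pts(p); c=p["frame"].astype(int)
for l in ["scoop","bowl","bin","honey_jar","pepper_mill","egg_timer","walnut_1"]:
    for r in finder.regions_of(p,l)[:5]:
        q=w[r["region"]]; q=q[~np.isnan(q[:,0])]
        if len(q)>5 and r["confidence"]>.4: print(l,round(r["confidence"],2),np.round(r["rect"]),len(q),np.median(q,0).round(),"lo",np.percentile(q,2,axis=0).round(),"hi",np.percentile(q,98,axis=0).round())
f=w.reshape(-1,3); k=((f>[345,-195,-8])&(f<[402,-125,6])).all(1); q=f[k]; A=np.c_[q[:,:2],np.ones(len(q))]; co=np.linalg.lstsq(A,q[:,2],rcond=None)[0]; print("scoop floor z",np.median(q[:,2]),"slope",co[:2],len(q))
s=env.get_state(); print(s["t"],s["width"],s["force"],s["eef_pos"])
```

```text
scoop 0.92 [268. 205.  41.  37.] 614 [ 366. -205.   22.] lo [ 333. -285.    0.] hi [ 411. -124.  120.]
bowl 0.82 [295. 231.  40.  28.] 664 [ 342. -352.   37.] lo [ 291. -403.   17.] hi [ 401. -291.   51.]
bowl 0.71 [426. 277.  54.  38.] 1487 [ 439. -715.   31.] lo [ 364. -775.    9.] hi [ 474. -667.   52.]
bin 0.77 [236. 178.  72.  50.] 2272 [440.  70.  35.] lo [355. -56.   2.] hi [515. 196.  65.]
honey_jar 0.64 [326. 192.  20.  34.] 623 [ 536. -291.   60.] lo [ 521. -306.    5.] hi [ 574. -251.   95.]
pepper_mill 0.61 [298. 180.  12.  45.] 487 [ 536. -170.   58.] lo [ 523. -183.   -1.] hi [629. -68. 129.]
egg_timer 0.76 [249. 232.  18.  24.] 413 [ 251. -270.   36.] lo [ 232. -283.    4.] hi [ 280. -238.   55.]
walnut_1 0.46 [298. 232.  12.   4.] 77 [ 348. -365.   36.] lo [ 318. -391.   26.] hi [ 366. -345.   50.]
scoop floor z 2.2505850038272115 slope [-0.01283915 -0.02467678] 30
26.3 91.97591267651558 [-0.88466665 -0.7519181   0.64383609] [ 374.24882957 -270.78629026  231.04582041]
```

The scoop stands flat where it was, everything else is in place, and the hand is clear.

```bash
python3 -c "
from station import env
print(env.close_job())"
```

```text
the job is handed in; nothing more can be done
None
```

The job is handed in at about 26 s: three walnuts went into the white bowl in one scoopful, the other two stayed in the bin, and the scoop stands released and flat on the worktop, but the hand-in call returned no verdict.

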